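# Dial in the bakery's coffee grinder and start it

## Task

Get the coffee grinder ready and start it: turn its numbered collar until it clicks in at 7, shut the hopper lid fully, and slide the brewing scale, with the dosing cup left standing on it, across the counter until the cup is centred under the grinder's outlet. Only when all of that is so, press the start button on top of the chute right down and let it go; leave the other things on the counter where they are.

Things in the scene. Friction and masses are not known exactly. Their poses are not given: they have to be found in the camera images.
- grinder: Coffee grinder, fixed. White square column 124 x 124 mm, top z 178 mm. Origin: on the counter below the collar's axis (column centre); local z up, local -x = front: a nose (chute, 46 mm wide, z 136-180 mm) reaches out from the column's front face (x -62) to x -147, open counter below it. A steel index block with a black line (x -62 to -74 mm, top z 212 mm) stands at the collar's front.
- collar (a joint): Black collar on the column, 114 mm diameter, z 190-214 mm, numbers 0-10 on top; the number at the index line is the setting. Turns about the grinder's z axis; rad, growing clockwise from above, 0.2094 (12 deg) a number: 0 = 0, 1.466 = 7, end stops at 0 and 10. A spring ball holds every whole number; 0.5 N m (6 N at the handle) passes the crest halfway, then it snaps on. Starts at 0 to 5.
- handle (a point): Point on the collar's handle, a level steel rod 10 mm thick pointing radially outwards, radius 57 to 100 mm, with a 16 mm ball at its end. The point is on the rod's axis, 90 mm from the collar's axis, z 202 mm. In the grinder's frame the rod's azimuth (from +x towards +y) is 150 deg minus the collar's value: 66 deg at 7. Free air around it; with the lid shut, a gripper clears the grinder's top.
- lid (a joint): Black round hopper lid, 76 mm diameter, 8 mm thick, with a tab at its free end. Hinge line parallel to the grinder's y, at its x +44 mm (rear), z 223.5 mm. Rad: 0 = shut flat (top face z 231.5 mm), 1.57 = upright, 1.85 = fully open, leaning to the rear. Starts at 1.3 to 1.85. Stiff hinge (0.045 N m): it stays where it is left, so it must be swung all the way down.
- lid_edge (a point): Point on the lid 78 mm from the hinge line, at its free end, mid-thickness.
- outlet (a point): Centre of the grinder's round outlet under the nose (26 mm diameter), its lower rim at z 115 mm, at x = -120 mm, y = 0 in the grinder's frame, i.e. 58 mm in front of the column.
- start (a joint): Travel of the round grey push button (24 mm diameter) on top of the nose, directly above the outlet: 0 = out, 0.006 m = fully down (about 5 N); it springs back. It stands in a steel collar 40 mm diameter whose top is flush with the button when fully down.
- start_top (a point): Centre of the button's top face, at z 198 mm when out.
- scale: Flat brewing scale, loose, 0.3 to 0.6 kg, 165 (x) x 130 (y) x 26 mm high. Origin: centre of its underside. Black body with upright sides, z 3 to 23 mm, on rubber feet; steel weighing platform 100 x 124 mm (top z 26 mm) centred at x +30.5 mm; display at the -x end, which points away from the grinder. Slides when pushed with 2 to 5 N.
- cup: Steel dosing cup, open at the top, 58 mm diameter at the rim, 58 mm high, 0.12 kg, loose, standing on the scale's platform within a few mm of x = +32.5 mm, y = 0 in the scale's frame. Origin: centre of its underside.
- tamper: Bystander: steel tamper, 58 mm diameter, 90 mm high, upright.
- jug: Bystander: steel milk jug with handle, 84 mm diameter, 95 mm high.
- canister: Bystander: white canister with wooden cap, 84 mm diameter, 110 mm high.
- brush: Bystander: small cleaning brush lying flat, 150 mm long.
- espresso_cup: Bystander: white cup with handle, 68 mm diameter, 58 mm high.
- knock_box: Bystander: open steel box with a black bar across it, 150 x 120 x 80 mm.
Not all that is in view belongs to the job. Leave any blue look-alike of the cup alone. There is more than one size of the scale; the one meant has the size given above.

How it is judged:
On the way, in this order (a step that is already met when the one before it is completed fails the run):
1. the collar sits at 7, the lid is shut and the cup stands on the scale under the outlet (value of joint collar between 1.403 and 1.529 rad and value of joint lid below 0.08 rad and horizontal distance between cup and outlet below 0.012 m and z of cup in the frame of scale between 0.021 and 0.031 m and angle between cup's own z axis and vertical below 0.1 rad), for 0.2 s.
2. the start button is pressed down (value of joint start above 0.0045 m), for 0.05 s.
At the end, for the whole second after the job is handed in: The collar has clicked in at 7 (within 0.3 of a click), the lid is shut (within 0.08 rad), the cup stands upright on the scale's platform with its centre within 12 mm of the outlet's centre seen from above, scale and cup are at rest, and the start button, having been pressed, is out again (all of step 1 and value of joint start below 0.0015 m and linear speed of each of scale, cup below 0.01 m/s and angle between scale's own z axis and vertical below 0.05 rad); the robot touches nothing.
It fails at once if the start button is pressed before collar, lid, scale and cup are ready (value of joint start above 0.003 m and not (value of joint collar between 1.403 and 1.529 rad and value of joint lid below 0.08 rad and horizontal distance between cup and outlet below 0.012 m and z of cup in the frame of scale between 0.021 and 0.031 m and angle between cup's own z axis and vertical below 0.1 rad)).
It fails at once if the dosing cup is tipped or taken off the scale, or the scale is lifted off the counter (angle between cup's own z axis and vertical above 0.4 rad or z of cup in the frame of scale above 0.045 m or z of cup in the frame of scale below 0.015 m or height (world z) of scale above 0.02 m).
It fails at once if another thing on the counter is moved by more than 30 mm (distance of any of tamper, jug, canister, brush, espresso_cup, knock_box from where it was at the start of the episode above 0.03 m).
It also fails if it takes over 70 s, if anything falls off the work surface, if the arm or the gripper's body presses on something with over 40 N, if the wrist force passes 120 N, or if a joint passes its speed limit or range.

## Robot

A 6-joint arm with a two-finger parallel gripper is mounted at the origin on the work surface. World frame = base frame: x ahead of the robot, y to its left, z up, the work surface at z = 0. Lengths are in m, angles in rad, forces in N, time in s.
With the tool pointing down it reaches from about 0.35 to 0.775 m from the base axis. Payload 7.3 kg.
Tool frame: the origin (TCP) lies on the front face of the gripper's body, between the roots of the fingers; the fingertips stand ahead of it and the grasp point (between the pads) lies 47 mm ahead of it (finger_overhang is the z of the fingertips in the tool frame, in m); z points along the fingers, y is the line along which they close (so a half turn about z gives the same grasp; the last joint's range is limited). The gripper opens to 92 mm and grips with 3 to 60 N. Pads are 19 mm wide; open, the fingers measure 130 mm over their backs; the gripper's body (75 mm by 190 mm) begins 47 mm behind the grasp point.
Start: joints at [1.13, 0.342, 1.524, -0, 1.275, -0.146], TCP at [0.153, 0.502, 0.292] pointing down, gripper open.
Joint ranges: [-2.53, 2.53], [-0.77, 2.02], [0.04, 2.7], [-1, 4.14], [0.28, 2.66], [-3.11, 3.11]. Speed limits (rad/s): [2.57, 2.57, 3.14, 3.14, 3.14, 3.14].

## Interface

Orientations are given as [roll, pitch, yaw] about the fixed x, y, z axes, in that order (R = Rz(yaw) Ry(pitch) Rx(roll)).
In Python, from cell import * gives the robot as it stands. The module is installed in compiled form; this text tells all that it offers.
- The arm moves only by the tool arm_command, never from a script. Its argument "series" is a list of rows, each an object of numbers: "x", "y", "z": the shift along the tool's x, y, z in mm; "rx", "ry", "rz": the turn, a rotation vector about the tool's x, y, z in degrees. A call has 1 to 20 rows; each row is the pose to reach, as a shift and turn from the pose commanded when the call began, along the tool's axes at that moment; what a row does not reach only later rows make up. A row lasts 1/10 s, in which the tool goes at most 50 mm and 8.59 degrees, less where a joint would pass 70% of its speed; a pose out of reach is approached as far as the arm can. A call with a gripper value outside its range is refused whole. "hand" is the finger opening in mm, from 0 to 91.8, set as the call begins (left out, the last holds). The fingers move at their own pace and stop on an object; "squeeze" is the grip in N (left out, the last holds). Time passes only in rows, so rows that repeat a pose let the fingers close. It gives the time, the measured TCP pose, the force, the opening and the grip force at its end, in the units of the state.
- observe(): the state, without advancing time (a new reading comes with each control period).
- read_camera(name): name is "scene" or "top" or "wrist"; returns a dict with "pixels" (400x640x3 uint8, blue, green, red), "K" (3x3 intrinsics, pixels), "rvec" (rotation vector, rad) and "tvec" (3), from world to camera coordinates, as OpenCV has them. Camera axes: x right, y down, z forward; pixel columns grow to the right and rows downward; lengths in m; the calibration is good to about 2 mm. A picture is of the moment at which its call begins. There is no depth.
- hand_in(): hands the job in; it is judged then, once.
Trained networks look in a picture, given as the dict that the camera call returned (one of the last four; its "shot" number tells which), for a name from the list of things; names that differ only in an ending like _2 or _b are one class to them, and where a whole thing is asked for, a point or a joint stands for the part that bears it (a point fixed in the world has none). Each returns a list of dicts, best first, with "confidence" (0 to 1); they miss things now and then, are a little off and sometimes report something else, mostly with a low value. They report only what shows in the picture. A call takes as long as a camera call. They do not tell look-alikes from the thing itself.
- boxes_of(picture, query): "point" ([x, y, z] in m, in world coordinates, good to about 4 mm: the middle of the surface that is visible of it).
- trace(picture, query): "pixels" (400x640 bool, what is visible of it).
- mark_of(picture, query): "point" ([x, y, z] in m, in world coordinates, good to about 4 mm: a listed point, or the origin of a listed thing).
The state is a dict: "time": time; "qpos": joint angles; "qvel": joint speeds; "joint_efforts": joint torques, N m; "tool_pos": TCP position; "tool_rot": TCP orientation; "contact_force": force on the tool from outside, world axes, zero at the start; "torque": the same for the moment, N m; "opening": finger opening in m; "grip_force": force on a finger pad.
Only numpy, scipy, OpenCV 4.12 (cv2) and the standard library are available. Lean on these libraries where they do the work, as an engineer would, in place of code of your own. Each camera call takes 0.05 s, during which the arm holds its last target. There are 200 camera calls.

## Working session

There is one attempt and no reset: what is moved stays moved. The work goes in short steps, Python scripts to look and compute and a tool call to move; the robot and the scene stay as the last step left them, time stands still between calls to the robot, and variables do not carry over. Pictures are saved under pics/ and viewed, at most 10 in all, crops included, and the job is handed in when it is done.

Besides the shell and the picture viewer there is one more tool, called after "Call:" in YAML: its name, and indented under it one key for each argument. arm_command: Moves the arm, as the interface text tells. Its arguments: {"type":"object","properties":{"series":{"type":"array"},"hand":{"type":"number"},"squeeze":{"type":"number"}},"required":["series"]}

```bash
mkdir -p pics; cat > h.py <<'E'
from cell import *
import numpy as np, cv2
from scipy.spatial.transform import Rotation as R
def marks(cam,names,f='mark'):
    p=read_camera(cam)
    for n in names:
        try:
            r=(mark_of if f=='mark' else boxes_of)(p,n)
            print(cam,f,n,[(np.round(d['point'],4).tolist(),round(d['confidence'],2)) for d in r[:3]])
        except Exception as e: print(n,e)
    return p
E
python3 - <<'E'
from h import *
s=observe();print(s['tool_pos'],s['tool_rot'],s['opening'],s)
for c in ['scene','top']:
    p=marks(c,['grinder','handle','lid_edge','outlet','start_top','scale','cup','tamper','jug','canister','brush','espresso_cup','knock_box'])
    cv2.imwrite(f'pics/{c}0.png',p['pixels'])
E
```

```text
[0.15239791 0.50209625 0.2915579 ] [-3.14013305e+00 -2.04365413e-04  2.84675820e+00] 0.0917446378750163 {'time': 0.0, 'qpos': array([ 1.12999290e+00,  3.42720875e-01,  1.52498244e+00, -1.05675460e-05,
        1.27536315e+00, -1.45966040e-01]), 'qvel': array([ 1.60416755e-03, -3.18447264e-04, -1.88736559e-05, -3.00383188e-04,
       -1.20501016e-03,  4.62722721e-04]), 'joint_efforts': array([-2.21997420e-04, -4.31237698e+01, -2.44223481e+01,  7.17388233e-02,
        5.60841768e-02, -1.70287094e-04]), 'tool_pos': array([0.15239791, 0.50209625, 0.2915579 ]), 'tool_rot': array([-3.14013305e+00, -2.04365413e-04,  2.84675820e+00]), 'contact_force': array([0.70884148, 0.38912682, 0.70808299]), 'torque': array([ 1.43675286e-02,  8.55947683e-03, -2.08537370e-05]), 'grip_force': 0.0, 'opening': 0.0917446378750163}
scene mark grinder [([0.543, -0.1809, 0.0003], 0.77)]
scene mark handle [([0.6264, -0.1481, 0.204], 0.75)]
scene mark lid_edge [([0.5511, -0.2292, 0.3008], 0.45), ([0.7579, -0.0008, 0.0022], 0.25)]
scene mark outlet [([0.5251, -0.0613, 0.1139], 0.79)]
scene mark start_top [([0.5231, 
[... 912 characters left out ...]
-0.061, 0.1158], 0.97)]
top mark start_top [([0.7699, 0.159, -0.0038], 0.56), ([0.5203, -0.0591, 0.2066], 0.38)]
top mark scale [([0.5086, 0.2852, -0.0024], 0.7), ([0.3917, 0.5442, 0.0011], 0.55)]
top mark cup [([0.5095, 0.2559, 0.0249], 0.8), ([0.5388, 0.4437, -0.0013], 0.77), ([0.6459, 0.1831, 0.0038], 0.76)]
top mark tamper [([0.7598, 0.0001, 0.0007], 0.67)]
top mark jug [([0.7666, 0.2731, 0.0048], 0.97), ([0.7722, 0.1598, -0.0017], 0.33)]
top mark canister [([0.7716, -0.1592, -0.0009], 0.85)]
top mark brush [([0.4534, -0.3577, -0.0022], 0.94)]
top mark espresso_cup [([0.7699, 0.1578, -0.002], 0.59), ([0.5092, 0.2852, -0.0029], 0.31)]
top mark knock_box [([0.6239, -0.4352, 0.0002], 0.86)]
```

View pics/scene0.png

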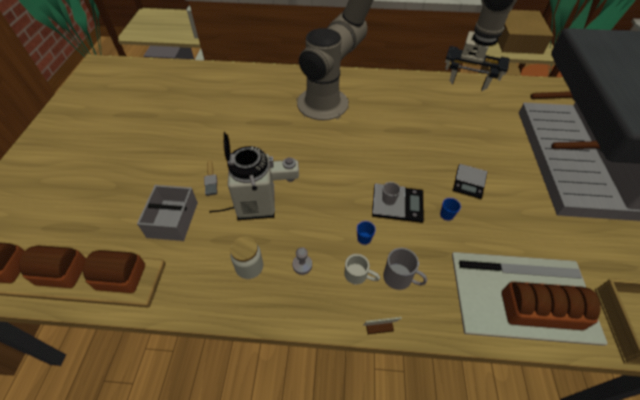

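View pics/top0.png

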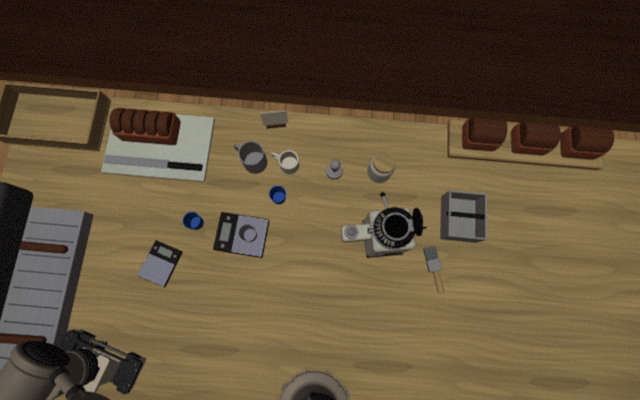

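The scene view shows the grinder at (250,180) with its lid upright at its rear, nose to the right. The scale carrying the steel cup is at (398,200), and the smaller look-alike scale is at (470,180). In the top view, the real scale is at (241,235), the cup at (249,234) and the collar handle at (383,197).

```bash
cat >> h.py <<'E'
def ray(p,px,z):
    Rm=cv2.Rodrigues(np.array(p['rvec'],float))[0]; t=np.array(p['tvec'],float).ravel()
    u=cv2.undistortPoints(np.array(px,np.float64).reshape(-1,1,2),np.array(p['K']),None).reshape(-1,2)
    d=np.c_[u,np.ones(len(u))]@Rm; c=-Rm.T@t
    return c+d*((z-c[2])/d[:,2])[:,None]
def scalefit(cam='top',near=None,z=0.024):
    p=read_camera(cam); out=[]
    for d in trace(p,'scale'):
        m=d['pixels']; ys,xs=np.nonzero(m)
        if len(xs)<50: continue
        w=ray(p,np.c_[xs,ys],z)[:,:2]
        r=cv2.minAreaRect((w*1000).astype(np.float32))
        a=cv2.boxPoints(r); e=[a[1]-a[0],a[2]-a[1]]; l=max(e,key=np.linalg.norm)
        az=np.degrees(np.arctan2(l[1],l[0]))%180-180
        print('scale rect c',np.round(r[0],1),'size',np.round(r[1],1),'az',round(az,1),round(d['confidence'],2),len(xs))
    return p
E
python3 - <<'E'
from h import *
import cell; print([n for n in dir(cell) if n[0]!='_']); print(getattr(cell,'finger_overhang',None))
acc={}
for c in ['scene','top']*4:
    p=read_camera(c)
    for n in ['grinder','handle','lid_edge','outlet','start_top','cup','scale']:
        for d in mark_of(p,n)[:3]:
            if d['confidence']>.35: acc.setdefault(n,[]).append(d['point'])
for n,v in acc.items():
    v=np.array(v); m=np.median(v,0)
    if n=='scale': m=np.array([.509,.284,0])
    if n=='cup': m=np.array([.507,.256,.026])
    if n=='start_top': m=np.array([.52,-.061,.2])
    k=v[np.linalg.norm(v-m,axis=1)<.025]; print(n,k.mean(0).round(4),k.std(0).round(4),len(k))
scalefit();scalefit('scene')
E
```

```text
['IKError', 'boxes_of', 'finger_overhang', 'hand_in', 'mark_of', 'observe', 'read_camera', 'trace']
0.0655
grinder [ 0.5417 -0.18   -0.001 ] [0.0018 0.0022 0.0016] 7
handle [ 0.6254 -0.146   0.2024] [0.0028 0.0011 0.0023] 8
lid_edge [ 0.5514 -0.2259  0.3001] [0.0014 0.0019 0.0024] 8
outlet [ 0.5204 -0.0623  0.115 ] [0.0032 0.0023 0.0013] 8
start_top [ 0.5208 -0.0609  0.2049] [0.0015 0.0015 0.001 ] 8
cup [0.5062 0.2569 0.0266] [0.0012 0.001  0.0014] 8
scale [ 0.5095  0.285  -0.0006] [0.0017 0.0029 0.0021] 6
scale rect c [505.8 287.2] size [166.4 128.8] az -93.0 0.73 1593
scale rect c [389.6 535.8] size [102.7 125.6] az -17.6 0.6 1210
scale rect c [403.6 533.7] size [ 98.6 134.8] az -16.9 0.98 843
scale rect c [519.  284.2] size [162.8 139.9] az -94.5 0.67 1354
```

Call:
arm_command:
  series:
    - {"z": -130}
    - {"z": -130}
    - {"z": -130}
    - {"x": -340,"y": -265,"z": -130,"rz": -27}
    - {"x": -340,"y": -265,"z": -130,"rz": -27}
    - {"x": -340,"y": -265,"z": -130,"rz": -27}
    - {"x": -340,"y": -265,"z": -130,"rz": -27}
    - {"x": -340,"y": -265,"z": -130,"rz": -27}
    - {"x": -340,"y": -265,"z": -130,"rz": -27}
    - {"x": -340,"y": -265,"z": -130,"rz": -27}
    - {"x": -340,"y": -265,"z": -130,"rz": -27}
    - {"x": -613,"y": -623,"z": -130,"rz": -27}
    - {"x": -613,"y": -623,"z": -130,"rz": -27}
    - {"x": -613,"y": -623,"z": -130,"rz": -27}
    - {"x": -613,"y": -623,"z": -130,"rz": -27}
    - {"x": -613,"y": -623,"z": -130,"rz": -27}
    - {"x": -613,"y": -623,"z": -130,"rz": -27}
    - {"x": -613,"y": -623,"z": -130,"rz": -27}
    - {"x": -613,"y": -623,"z": -130,"rz": -27}
    - {"x": -613,"y": -623,"z": -130,"rz": -27}
  hand: 0

```text
invalid input
```

Call:
arm_command:
  series:
    - {"x": 0,"y": 0,"z": -50,"rx": 0,"ry": 0,"rz": 0}
    - {"x": 0,"y": 0,"z": -100,"rx": 0,"ry": 0,"rz": 0}
    - {"x": 0,"y": 0,"z": -130,"rx": 0,"ry": 0,"rz": 0}
  hand: 1
  squeeze: 20

```text
time: 5.1
tool_pos: [0.1526, 0.5026, 0.4262]
tool_rot: [3.137, 0.001, 2.847]
contact_force: [0.6, 0.6, 0.5]
opening: 0.0723
grip_force: 0.0
```

Call:
arm_command:
  series:
    - {"x": -340,"y": -265,"z": 0,"rx": 0,"ry": 0,"rz": -27}
    - {"x": -340,"y": -265,"z": 0,"rx": 0,"ry": 0,"rz": -27}
    - {"x": -340,"y": -265,"z": 0,"rx": 0,"ry": 0,"rz": -27}
    - {"x": -340,"y": -265,"z": 0,"rx": 0,"ry": 0,"rz": -27}
    - {"x": -340,"y": -265,"z": 0,"rx": 0,"ry": 0,"rz": -27}
    - {"x": -340,"y": -265,"z": 0,"rx": 0,"ry": 0,"rz": -27}
    - {"x": -340,"y": -265,"z": 0,"rx": 0,"ry": 0,"rz": -27}
    - {"x": -340,"y": -265,"z": 0,"rx": 0,"ry": 0,"rz": -27}
    - {"x": -613,"y": -623,"z": 0,"rx": 0,"ry": 0,"rz": -27}
    - {"x": -613,"y": -623,"z": 0,"rx": 0,"ry": 0,"rz": -27}
    - {"x": -613,"y": -623,"z": 0,"rx": 0,"ry": 0,"rz": -27}
    - {"x": -613,"y": -623,"z": 0,"rx": 0,"ry": 0,"rz": -27}
    - {"x": -613,"y": -623,"z": 0,"rx": 0,"ry": 0,"rz": -27}
    - {"x": -613,"y": -623,"z": 0,"rx": 0,"ry": 0,"rz": -27}
    - {"x": -613,"y": -623,"z": 0,"rx": 0,"ry": 0,"rz": -27}
    - {"x": -613,"y": -623,"z": 0,"rx": 0,"ry": 0,"rz": -27}
    - {"x": -613,"y": -623,"z": 0,"rx": 0,"ry": 0,"rz": -27}
    - {"x": -613,"y": -623,"z": 0,"rx": 0,"ry": 0,"rz": -27}
  hand: 1

```text
time: 6.9
tool_pos: [0.5584, -0.2742, 0.422]
tool_rot: [3.142, 0.0, -2.966]
contact_force: [0.8, 0.1, -0.4]
opening: 0.0009
grip_force: 0.0
```

Call:
arm_command:
  series:
    - {"x": 0,"y": 0,"z": 40,"rx": 0,"ry": 0,"rz": 0}
    - {"x": 0,"y": 0,"z": 76,"rx": 0,"ry": 0,"rz": 0}
    - {"x": 0,"y": 0,"z": 76,"rx": 0,"ry": 0,"rz": 0}
    - {"x": 0,"y": 12,"z": 76,"rx": 0,"ry": 0,"rz": 0}
    - {"x": 0,"y": 25,"z": 76,"rx": 0,"ry": 0,"rz": 0}
    - {"x": 0,"y": 33,"z": 75,"rx": 0,"ry": 0,"rz": 0}
    - {"x": 0,"y": 41,"z": 74,"rx": 0,"ry": 0,"rz": 0}
    - {"x": 0,"y": 49,"z": 75,"rx": 0,"ry": 0,"rz": 0}
    - {"x": 0,"y": 56,"z": 77,"rx": 0,"ry": 0,"rz": 0}
    - {"x": 0,"y": 63,"z": 80,"rx": 0,"ry": 0,"rz": 0}
    - {"x": 0,"y": 70,"z": 85,"rx": 0,"ry": 0,"rz": 0}
    - {"x": 0,"y": 76,"z": 90,"rx": 0,"ry": 0,"rz": 0}
    - {"x": 0,"y": 81,"z": 96,"rx": 0,"ry": 0,"rz": 0}
    - {"x": 0,"y": 85,"z": 102,"rx": 0,"ry": 0,"rz": 0}
    - {"x": 0,"y": 89,"z": 110,"rx": 0,"ry": 0,"rz": 0}
    - {"x": 0,"y": 91,"z": 116,"rx": 0,"ry": 0,"rz": 0}
    - {"x": 0,"y": 92,"z": 121,"rx": 0,"ry": 0,"rz": 0}
    - {"x": 0,"y": 92,"z": 124,"rx": 0,"ry": 0,"rz": 0}
    - {"x": 0,"y": 92,"z": 125,"rx": 0,"ry": 0,"rz": 0}
    - {"x": 0,"y": 92,"z": 126,"rx": 0,"ry": 0,"rz": 0}

```text
time: 8.9
tool_pos: [0.5418, -0.1812, 0.2971]
tool_rot: [3.142, 0.0, -2.965]
contact_force: [-3.6, 4.3, 11.8]
opening: 0.0008
grip_force: 5.7
```

Call:
arm_command:
  series:
    - {"x": 0,"y": 0,"z": -40,"rx": 0,"ry": 0,"rz": 0}
    - {"x": 0,"y": 0,"z": -60,"rx": 0,"ry": 0,"rz": 0}
    - {"x": -40,"y": 9,"z": -60,"rx": 0,"ry": 0,"rz": -6}
    - {"x": -75,"y": 17,"z": -60,"rx": 0,"ry": 0,"rz": -12}
    - {"x": -75,"y": 17,"z": -60,"rx": 0,"ry": 0,"rz": -12}
    - {"x": -75,"y": 17,"z": -40,"rx": 0,"ry": 0,"rz": -12}
    - {"x": -75,"y": 17,"z": -40,"rx": 0,"ry": 0,"rz": -12}
  hand: 45

```text
time: 9.6
tool_pos: [0.6119, -0.1514, 0.3334]
tool_rot: [3.138, -0.004, -2.756]
contact_force: [-0.7, 0.0, -1.1]
opening: 0.0445
grip_force: 0.0
```

```bash
python3 - <<'E'
from h import *
for c in ['scene','top']: marks(c,['handle','lid_edge'])
p=read_camera('wrist'); cv2.imwrite('pics/w1.png',p['pixels']); print(observe()['tool_pos'],observe()['opening'],observe()['time'])
E
```

```text
scene mark handle [([0.5252, -0.064, 0.2036], 0.72), ([0.7693, 0.1569, -0.0017], 0.57)]
scene mark lid_edge [([0.5377, -0.1489, 0.2261], 0.49)]
top mark handle []
top mark lid_edge [([0.5073, 0.2567, 0.0212], 0.64)]
[ 0.61276116 -0.15165031  0.33713208] 0.04486931639927016 9.95
```

View pics/w1.png

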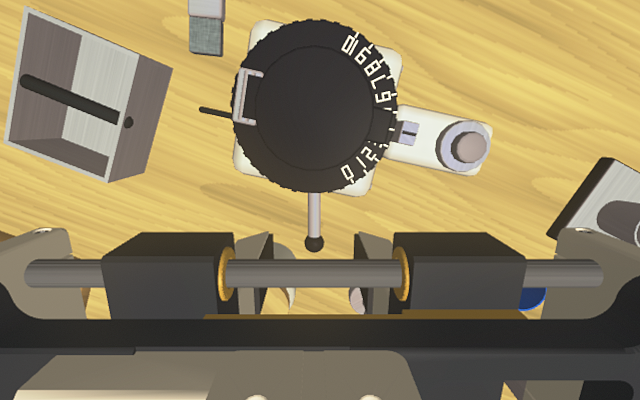

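Call:
arm_command:
  series:
    - {"x": 0,"y": 0,"z": 45,"rx": 0,"ry": 0,"rz": 0}
    - {"x": 0,"y": 0,"z": 85,"rx": 0,"ry": 0,"rz": 0}
    - {"x": 0,"y": 0,"z": 85,"rx": 0,"ry": 0,"rz": 0}
  hand: 45

```text
time: 10.25
tool_pos: [0.6107, -0.1507, 0.2463]
tool_rot: [3.135, -0.007, -2.756]
contact_force: [-0.6, -1.0, 0.7]
opening: 0.0452
grip_force: 0.0
```

Call:
arm_command:
  series:
    - {"x": 0,"y": 0,"z": 0,"rx": 0,"ry": 0,"rz": 0}
    - {"x": 0,"y": 0,"z": 0,"rx": 0,"ry": 0,"rz": 0}
    - {"x": 0,"y": 0,"z": 0,"rx": 0,"ry": 0,"rz": 0}
    - {"x": 0,"y": 0,"z": 0,"rx": 0,"ry": 0,"rz": 0}
  hand: 12

```text
time: 10.65
tool_pos: [0.6133, -0.1516, 0.2529]
tool_rot: [-3.14, 0.002, -2.756]
contact_force: [-0.3, -0.5, 0.2]
opening: 0.0177
grip_force: 0.0
```

Call:
arm_command:
  series:
    - {"x": 0,"y": 0,"z": 0,"rx": 0,"ry": 0,"rz": 0}
    - {"x": 0.4,"y": -8,"z": 0,"rx": 0,"ry": 0,"rz": 6}
    - {"x": 1.7,"y": -16,"z": 0,"rx": 0,"ry": 0,"rz": 12}
    - {"x": 3.8,"y": -24,"z": 0,"rx": 0,"ry": 0,"rz": 18}
    - {"x": 6.7,"y": -31.3,"z": 0,"rx": 0,"ry": 0,"rz": 24}
    - {"x": 10.3,"y": -38.5,"z": 0,"rx": 0,"ry": 0,"rz": 30}
    - {"x": 14.7,"y": -45.3,"z": 0,"rx": 0,"ry": 0,"rz": 36}
    - {"x": 15.5,"y": -46.3,"z": 0,"rx": 0,"ry": 0,"rz": 37}
    - {"x": 15.5,"y": -46.3,"z": 0,"rx": 0,"ry": 0,"rz": 37}

```text
time: 11.55
tool_pos: [0.6161, -0.1999, 0.2515]
tool_rot: [3.141, 0.001, 2.884]
contact_force: [0.5, 0.9, 1.3]
opening: 0.0121
grip_force: 0.7
```

Call:
arm_command:
  series:
    - {"x": 0,"y": 0,"z": 0,"rx": 0,"ry": 0,"rz": 0}
    - {"x": 0,"y": 0,"z": 0,"rx": 0,"ry": 0,"rz": 0}
    - {"x": 0,"y": 0,"z": -30,"rx": 0,"ry": 0,"rz": 0}
    - {"x": 0,"y": 0,"z": -80,"rx": 0,"ry": 0,"rz": 0}
    - {"x": 0,"y": 0,"z": -120,"rx": 0,"ry": 0,"rz": 0}
    - {"x": 0,"y": 0,"z": -120,"rx": 0,"ry": 0,"rz": 0}
  hand: 50

```text
time: 12.15
tool_pos: [0.6169, -0.2006, 0.3784]
tool_rot: [-3.139, 0.012, 2.883]
contact_force: [-1.0, -0.5, -0.6]
opening: 0.0493
grip_force: 0.0
```

```bash
python3 - <<'E'
from h import *
p=read_camera('wrist'); cv2.imwrite('pics/w2.png',p['pixels']); s=observe(); print(s['tool_pos'],s['tool_rot'],s['time'])
p=marks('scene',['handle'])
E
```

```text
[ 0.61635864 -0.20036435  0.3746693 ] [-3.14013455  0.00663182  2.88252941] 12.2
scene mark handle [([0.629, -0.1989, 0.2044], 0.7), ([0.538, -0.1476, 0.2273], 0.57), ([0.6227, -0.4364, 0.0003], 0.26)]
```

View pics/w2.png

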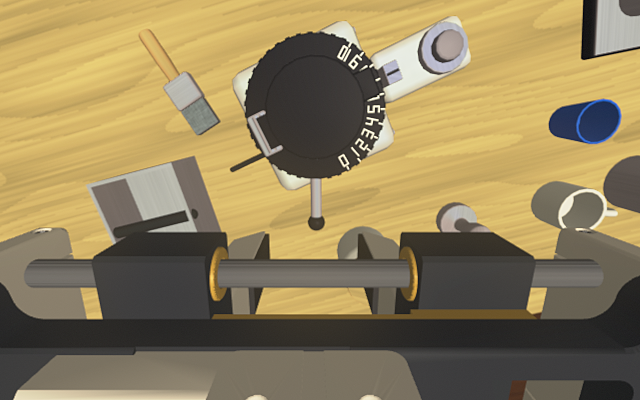

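Call:
arm_command:
  series:
    - {"x": 253,"y": 552,"z": 0,"rx": 0,"ry": 0,"rz": 78}
    - {"x": 253,"y": 552,"z": 0,"rx": 0,"ry": 0,"rz": 78}
    - {"x": 253,"y": 552,"z": 0,"rx": 0,"ry": 0,"rz": 78}
    - {"x": 253,"y": 552,"z": 0,"rx": 0,"ry": 0,"rz": 78}
    - {"x": 253,"y": 552,"z": 0,"rx": 0,"ry": 0,"rz": 78}
    - {"x": 253,"y": 552,"z": 0,"rx": 0,"ry": 0,"rz": 78}
    - {"x": 253,"y": 552,"z": 0,"rx": 0,"ry": 0,"rz": 78}
    - {"x": 253,"y": 552,"z": 0,"rx": 0,"ry": 0,"rz": 78}
    - {"x": 253,"y": 552,"z": 0,"rx": 0,"ry": 0,"rz": 78}
    - {"x": 253,"y": 552,"z": 0,"rx": 0,"ry": 0,"rz": 78}
    - {"x": 253,"y": 552,"z": 0,"rx": 0,"ry": 0,"rz": 78}
    - {"x": 253,"y": 552,"z": 0,"rx": 0,"ry": 0,"rz": 78}
    - {"x": 253,"y": 552,"z": 0,"rx": 0,"ry": 0,"rz": 78}
    - {"x": 253,"y": 552,"z": 0,"rx": 0,"ry": 0,"rz": 78}
    - {"x": 253,"y": 552,"z": 0,"rx": 0,"ry": 0,"rz": 78}
    - {"x": 253,"y": 552,"z": 0,"rx": 0,"ry": 0,"rz": 78}
  hand: 91

```text
time: 13.9
tool_pos: [0.5135, 0.3972, 0.3702]
tool_rot: [-3.14, 0.002, 1.519]
contact_force: [-0.0, -0.9, -0.0]
opening: 0.0906
grip_force: 0.0
```

```bash
python3 - <<'E'
from h import *
s=observe(); print(s['tool_pos'],s['tool_rot'],s['time'],s['opening'])
p=scalefit('wrist'); cv2.imwrite('pics/w3.png',p['pixels']); 
for n in ['cup','scale']: print([(d['point'],d['confidence']) for d in mark_of(p,n)])
E
```

```text
[0.51347182 0.39717165 0.3702232 ] [-3.14018213e+00  1.54259376e-03  1.51933292e+00] 13.9 0.09057033733849561
scale rect c [394.2 537.7] size [ 97.6 124.8] az -17.2 0.71 7202
scale rect c [507.9 290.2] size [168.9 129.8] az -94.9 0.7 5888
[([0.512, 0.2576, 0.0244], 0.94), ([0.6466, 0.1789, 0.0005], 0.86), ([0.5346, 0.4478, -0.0001], 0.79), ([0.7561, -0.0001, -0.0021], 0.54)]
[([0.5111, 0.2861, -0.0033], 0.91), ([0.3902, 0.542, 0.0023], 0.85), ([0.7647, 0.2749, -0.0005], 0.19)]
```

View pics/w3.png

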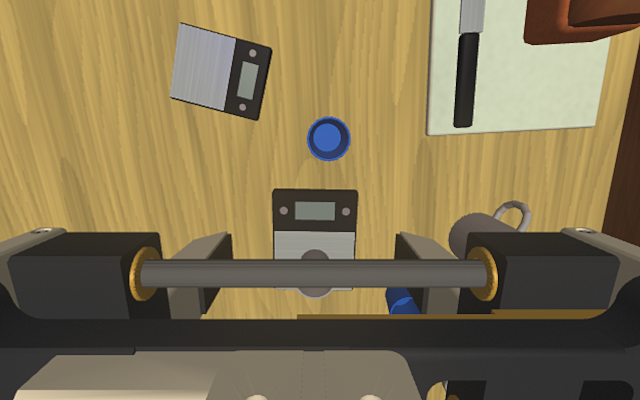

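Call:
arm_command:
  series:
    - {"x": 0,"y": 0,"z": 50,"rx": 0,"ry": 0,"rz": 0}
    - {"x": 0,"y": 0,"z": 100,"rx": 0,"ry": 0,"rz": 0}
    - {"x": 0,"y": 0,"z": 150,"rx": 0,"ry": 0,"rz": 0}
    - {"x": 0,"y": 0,"z": 200,"rx": 0,"ry": 0,"rz": 0}
    - {"x": 0,"y": 0,"z": 240,"rx": 0,"ry": 0,"rz": 0}
    - {"x": 0,"y": 0,"z": 265,"rx": 0,"ry": 0,"rz": 0}
    - {"x": 0,"y": 0,"z": 280,"rx": 0,"ry": 0,"rz": 0}
    - {"x": 0,"y": 0,"z": 288,"rx": 0,"ry": 0,"rz": 0}
    - {"x": 0,"y": 0,"z": 293,"rx": 0,"ry": 0,"rz": 0}
    - {"x": 0,"y": 0,"z": 293,"rx": 0,"ry": 0,"rz": 0}

```text
time: 15.1
tool_pos: [0.5136, 0.3985, 0.0789]
tool_rot: [3.14, -0.001, 1.52]
contact_force: [-0.1, 0.2, 1.0]
opening: 0.0911
grip_force: 0.0
```

Call:
arm_command:
  series:
    - {"x": -8,"y": 0,"z": 2,"rx": 0,"ry": 0,"rz": 0}
    - {"x": -13,"y": 0,"z": 2,"rx": 0,"ry": 0,"rz": 0}
    - {"x": -16,"y": 0,"z": 2,"rx": 0,"ry": 0,"rz": 0}
    - {"x": -19,"y": 0,"z": 2,"rx": 0,"ry": 0,"rz": 0}
    - {"x": -22,"y": 0,"z": 2,"rx": 0,"ry": 0,"rz": 0}
    - {"x": -25,"y": 0,"z": 2,"rx": 0,"ry": 0,"rz": 0}
    - {"x": -29,"y": -0.4,"z": 2,"rx": 0,"ry": 0,"rz": -0.4}
    - {"x": -34,"y": -0.6,"z": 2,"rx": 0,"ry": 0,"rz": -0.7}
    - {"x": -40,"y": -0.8,"z": 2,"rx": 0,"ry": 0,"rz": -1}
    - {"x": -47,"y": -1.1,"z": 2,"rx": 0,"ry": 0,"rz": -1.3}
    - {"x": -55,"y": -1.5,"z": 2,"rx": 0,"ry": 0,"rz": -1.7}
    - {"x": -64,"y": -1.9,"z": 2,"rx": 0,"ry": 0,"rz": -2.2}
    - {"x": -74,"y": -2.3,"z": 2,"rx": 0,"ry": 0,"rz": -2.7}
    - {"x": -84,"y": -2.7,"z": 2,"rx": 0,"ry": 0,"rz": -3.2}
    - {"x": -94,"y": -3.1,"z": 2,"rx": 0,"ry": 0,"rz": -3.7}
    - {"x": -104,"y": -3.6,"z": 2,"rx": 0,"ry": 0,"rz": -4.2}
    - {"x": -113,"y": -4,"z": 2,"rx": 0,"ry": 0,"rz": -4.7}
    - {"x": -120,"y": -4.2,"z": 2,"rx": 0,"ry": 0,"rz": -5}
    - {"x": -125,"y": -4.5,"z": 2,"rx": 0,"ry": 0,"rz": -5.3}
    - {"x": -128,"y": -4.6,"z": 2,"rx": 0,"ry": 0,"rz": -5.4}

```text
time: 17.1
tool_pos: [0.5024, 0.2706, 0.0765]
tool_rot: [3.141, -0.0, 1.615]
contact_force: [-0.3, 5.3, 3.6]
opening: 0.0914
grip_force: 2.6
```

```bash
python3 - <<'E'
from h import *
marks('top',['cup','scale']);p=marks('scene',['cup','scale'])
cv2.imwrite('pics/s2.png',cv2.resize(p['pixels'][100:300,240:560],None,fx=2.4,fy=2.4))
s=observe();print(s['tool_pos'],s['tool_rot'],s['time'],s['contact_force'])
E
```

```text
top mark cup [([0.5119, 0.1481, 0.0267], 0.69), ([0.6492, 0.1801, 0.0017], 0.6), ([0.5357, 0.442, -0.0008], 0.42)]
top mark scale [([0.3891, 0.5411, 0.0014], 0.94), ([0.5059, 0.1759, -0.0027], 0.58)]
scene mark cup [([0.5359, 0.4501, -0.0042], 0.89), ([0.6314, -0.2005, 0.2056], 0.74), ([0.647, 0.1759, -0.0005], 0.66)]
scene mark scale [([0.3879, 0.5363, -0.0005], 0.86), ([0.5095, 0.1736, 0.0026], 0.84), ([0.5213, -0.0637, 0.2076], 0.62)]
[0.50168016 0.27032198 0.07568903] [-3.14000226e+00  1.09489522e-03  1.61482899e+00] 17.4 [-0.29547213  0.80226107 -0.94956647]
```

View pics/s2.png

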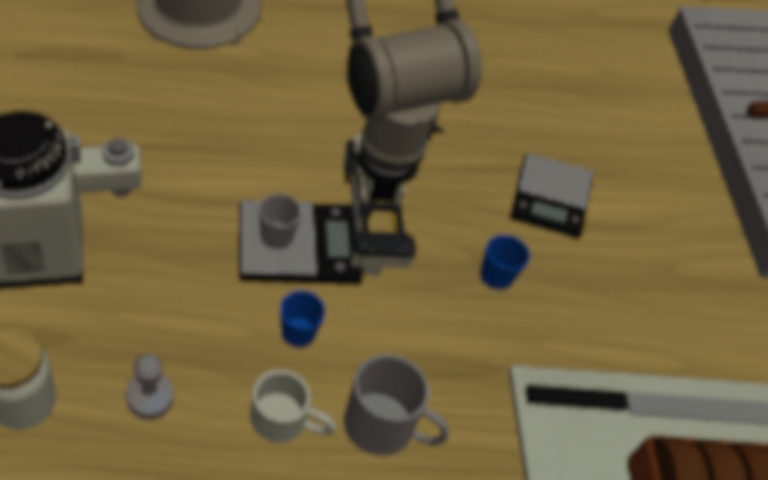

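Call:
arm_command:
  series:
    - {"x": -2,"y": 0,"z": 0,"rx": 0,"ry": 0,"rz": 0}
    - {"x": -5,"y": -1,"z": 0,"rx": 0,"ry": 0,"rz": -0.2}
    - {"x": -10,"y": -1.5,"z": 0,"rx": 0,"ry": 0,"rz": -0.5}
    - {"x": -17,"y": -2.5,"z": 0,"rx": 0,"ry": 0,"rz": -0.8}
    - {"x": -25,"y": -3.7,"z": 0,"rx": 0,"ry": 0,"rz": -1.2}
    - {"x": -34,"y": -5,"z": 0,"rx": 0,"ry": 0,"rz": -1.7}
    - {"x": -44,"y": -6.5,"z": 0,"rx": 0,"ry": 0,"rz": -2.2}
    - {"x": -54,"y": -8,"z": 0,"rx": 0,"ry": 0,"rz": -2.7}
    - {"x": -64,"y": -9.4,"z": 0,"rx": 0,"ry": 0,"rz": -3.2}
    - {"x": -74,"y": -10.9,"z": 0,"rx": 0,"ry": 0,"rz": -3.7}
    - {"x": -84,"y": -12.3,"z": 0,"rx": 0,"ry": 0,"rz": -4.2}
    - {"x": -94,"y": -13.8,"z": 0,"rx": 0,"ry": 0,"rz": -4.7}
    - {"x": -104,"y": -15.3,"z": 0,"rx": 0,"ry": 0,"rz": -5.2}
    - {"x": -114,"y": -16.8,"z": 0,"rx": 0,"ry": 0,"rz": -5.7}
    - {"x": -123,"y": -18.1,"z": 0,"rx": 0,"ry": 0,"rz": -6.2}
    - {"x": -131,"y": -19.3,"z": 0,"rx": 0,"ry": 0,"rz": -6.6}
    - {"x": -138,"y": -20.3,"z": 0,"rx": 0,"ry": 0,"rz": -7}
    - {"x": -143,"y": -21,"z": 0,"rx": 0,"ry": 0,"rz": -7.2}
    - {"x": -147,"y": -21.6,"z": 0,"rx": 0,"ry": 0,"rz": -7.4}
    - {"x": -149,"y": -22,"z": 0,"rx": 0,"ry": 0,"rz": -7.5}

```text
time: 19.4
tool_pos: [0.4867, 0.1207, 0.0763]
tool_rot: [3.141, -0.0, 1.746]
contact_force: [-0.3, 2.4, -0.8]
opening: 0.091
grip_force: 1.4
```

```bash
python3 - <<'E'
from h import *
for i in range(3): marks('top',['cup','scale']);p=marks('scene',['cup','scale'])
p=scalefit('top')
cv2.imwrite('pics/t3.png',cv2.resize(p['pixels'][120:320,180:480],None,fx=2.6,fy=2.6))
s=observe();print(s['tool_pos'],s['tool_rot'],s['time'],s['contact_force'])
E
```

```text
top mark cup [([0.647, 0.1763, -0.0001], 0.74), ([0.449, -0.3575, -0.0004], 0.68), ([0.534, 0.441, -0.0006], 0.62)]
top mark scale [([0.5044, 0.0328, -0.0036], 0.92), ([0.3907, 0.541, -0.0002], 0.77)]
scene mark cup [([0.5133, 0.0005, 0.0243], 0.91), ([0.5364, 0.4492, -0.0002], 0.71), ([0.6467, 0.1758, -0.0011], 0.67)]
scene mark scale [([0.5057, 0.0249, 0.0005], 0.76), ([0.3912, 0.5406, -0.0052], 0.6)]
top mark cup [([0.5367, 0.4409, 0.002], 0.65), ([0.6461, 0.1797, 0.0009], 0.55), ([0.5129, -0.0006, 0.0262], 0.53)]
top mark scale [([0.3891, 0.5428, -0.0001], 0.95), ([0.5083, 0.0236, -0.0003], 0.7)]
scene mark cup [([0.5355, 0.4489, -0.0023], 0.82), ([0.6442, 0.1758, 0.0008], 0.75), ([0.5114, -0.0003, 0.0305], 0.69)]
scene mark scale [([0.5053, 0.0236, 0.0], 0.94), ([0.3887, 0.5392, -0.0014], 0.88), ([0.7684, 0.2725, 0.0045], 0.42)]
top mark cup [([0.5089, -0.0002, 0.0266], 0.82), ([0.6465, 0.1806, -0.0003], 0.56), ([0.5357, 0.4428, -0.0008], 0.54)]
top mark scale [([0.5043, 0.0258, -0.0026], 0.96), ([0.3899, 0.5449, 0.0021], 0.93)]
scene mark cup [([0.513, 0.0021, 0.0275], 0.86), ([0.5375, 0.4496, -0.0015], 0.84), ([0.6424, 0.178, 0.0026], 0.81)]
scene mark scale [([0.5047, 0.0243, 0.0012], 0.93), ([0.3924, 0.5391, -0.0017], 0.63)]
scale rect c [389.4 535.6] size [101.1 123.9] az -16.7 0.89 1194
scale rect c [506.5  14. ] size [130.4 130.2] az -169.8 0.69 1128
scale rect c [ 447.7 -350.4] size [150.7  41.4] az -163.9 0.49 441
scale rect c [ 780.8 -162.8] size [ 87.4 122.2] az -22.6 0.29 712
[0.48667573 0.12095008 0.0762288 ] [ 3.14156084e+00 -9.12265328e-05  1.74546163e+00] 20.4 [-0.46599226 -1.18700487  0.20411972]
```

View pics/t3.png

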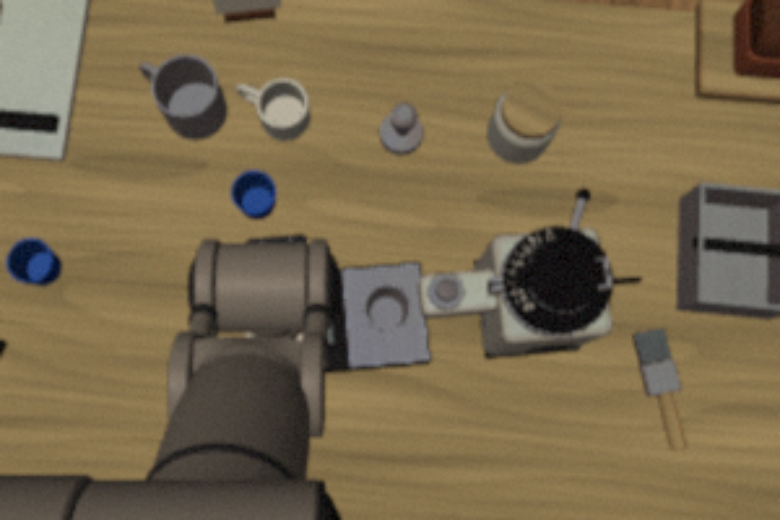

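Call:
arm_command:
  series:
    - {"x": -2,"y": 0,"z": 0,"rx": 0,"ry": 0,"rz": 0}
    - {"x": -5,"y": 0,"z": 0,"rx": 0,"ry": 0,"rz": 0}
    - {"x": -9,"y": -0.3,"z": 0,"rx": 0,"ry": 0,"rz": 0}
    - {"x": -14,"y": -0.5,"z": 0,"rx": 0,"ry": 0,"rz": 0}
    - {"x": -20,"y": -0.7,"z": 0,"rx": 0,"ry": 0,"rz": 0}
    - {"x": -26,"y": -1,"z": 0,"rx": 0,"ry": 0,"rz": 0}
    - {"x": -32,"y": -1.2,"z": 0,"rx": 0,"ry": 0,"rz": 0}
    - {"x": -38,"y": -1.4,"z": 0,"rx": 0,"ry": 0,"rz": 0}
    - {"x": -44,"y": -1.6,"z": 0,"rx": 0,"ry": 0,"rz": 0}
    - {"x": -49,"y": -1.8,"z": 0,"rx": 0,"ry": 0,"rz": 0}
    - {"x": -53,"y": -2,"z": 0,"rx": 0,"ry": 0,"rz": 0}
    - {"x": -56,"y": -2,"z": 0,"rx": 0,"ry": 0,"rz": 0}
    - {"x": -59,"y": -2,"z": 0,"rx": 0,"ry": 0,"rz": 0}
    - {"x": -61,"y": -2,"z": 0,"rx": 0,"ry": 0,"rz": 0}
    - {"x": -62,"y": -2,"z": 0,"rx": 0,"ry": 0,"rz": 0}
    - {"x": -62,"y": -2,"z": 0,"rx": 0,"ry": 0,"rz": 0}

```text
time: 22.0
tool_pos: [0.4955, 0.0594, 0.0762]
tool_rot: [-3.142, 0.0, 1.746]
contact_force: [-0.6, 1.7, 0.6]
opening: 0.0912
grip_force: 0.9
```

```bash
python3 - <<'E'
from h import *
for i in range(4): p=marks('scene',['cup','scale','outlet','start_top'])
marks('top',['scale','outlet','start_top'])
cv2.imwrite('pics/s4.png',cv2.resize(p['pixels'][110:240,200:400],None,fx=4,fy=4))
s=observe();print(s['tool_pos'],s['tool_rot'],s['time'],s['contact_force'])
E
```

```text
scene mark cup [([0.5356, 0.4483, -0.0046], 0.9), ([0.6425, 0.1784, -0.0], 0.74), ([0.519, -0.0605, 0.0273], 0.66)]
scene mark scale [([0.3882, 0.539, -0.004], 0.74), ([0.5147, -0.0381, 0.0034], 0.62)]
scene mark outlet [([0.5226, -0.0606, 0.1152], 0.93), ([0.4493, -0.3591, 0.0024], 0.44)]
scene mark start_top [([0.5403, -0.1782, 0.0012], 0.67), ([0.522, -0.0621, 0.203], 0.51)]
scene mark cup [([0.644, 0.1738, 0.0018], 0.93), ([0.5375, 0.4483, -0.0005], 0.84), ([0.5201, -0.0646, 0.0252], 0.7)]
scene mark scale [([0.3904, 0.5401, -0.0016], 0.73), ([0.5125, -0.0331, -0.0006], 0.66)]
scene mark outlet [([0.5232, -0.0636, 0.1152], 0.57)]
scene mark start_top [([0.5249, -0.0625, 0.2056], 0.41)]
scene mark cup [([0.5191, -0.0619, 0.0283], 0.7), ([0.6454, 0.1756, -0.0007], 0.66), ([0.5383, 0.4469, -0.0003], 0.56)]
scene mark scale [([0.5141, -0.0383, 0.0], 0.84), ([0.3888, 0.5373, -0.0044], 0.68), ([0.7647, 0.2734, 0.0041], 0.36)]
scene mark outlet [([0.5228, -0.0597, 0.1146], 0.88)]
scene mark start_top [([0.522, -0.0577, 0.205], 0.61)]
scene mark cup [([0.5394, 0.4503, -0.0023], 0.78), ([0.5243, -0.0615, 0.0252], 0.61), ([0.6447, 0.1763, -0.0003], 0.61)]
scene mark scale [([0.5129, -0.0367, 0.0014], 0.7), ([0.3909, 0.5413, -0.0001], 0.66)]
scene mark outlet [([0.5209, -0.0592, 0.1181], 0.73)]
scene mark start_top [([0.5213, -0.0601, 0.2041], 0.48), ([0.5135, -0.0346, 0.0024], 0.48)]
top mark scale [([0.3882, 0.5429, 0.001], 0.94), ([0.5123, -0.035, -0.0019], 0.6)]
top mark outlet [([0.5167, -0.0645, 0.1141], 0.64)]
top mark start_top [([0.5183, -0.0575, 0.2037], 0.56), ([0.5137, -0.0362, -0.0045], 0.53), ([0.5388, -0.1471, 0.2268], 0.3)]
[0.49550263 0.05955661 0.07621796] [ 3.14152260e+00 -6.35330940e-05  1.74552631e+00] 23.2 [-0.4090233   0.6293591   0.44470806]
```

View pics/s4.png

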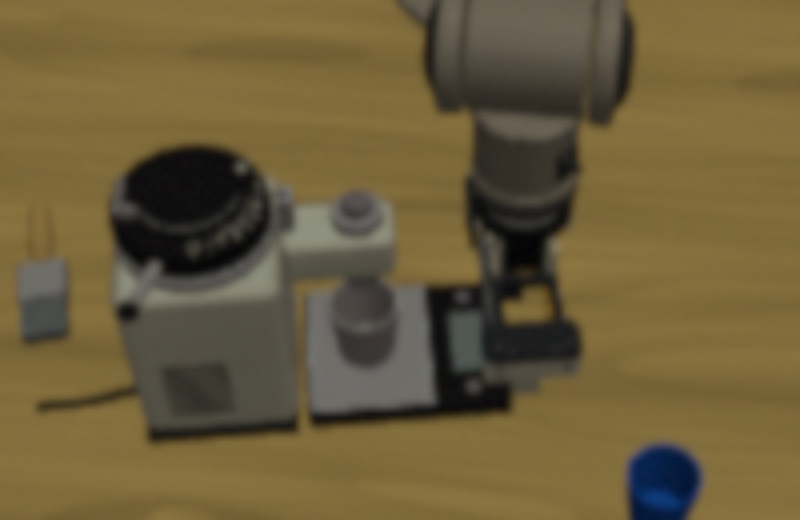

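Call:
arm_command:
  series:
    - {"x": 10,"y": 0,"z": 0,"rx": 0,"ry": 0,"rz": 0}
    - {"x": 30,"y": 0,"z": 0,"rx": 0,"ry": 0,"rz": 0}
    - {"x": 30,"y": 0,"z": -50,"rx": 0,"ry": 0,"rz": 0}
    - {"x": 30,"y": 0,"z": -100,"rx": 0,"ry": 0,"rz": 0}
    - {"x": 30,"y": 0,"z": -150,"rx": 0,"ry": 0,"rz": 0}
    - {"x": 30,"y": 0,"z": -200,"rx": 0,"ry": 0,"rz": 0}
    - {"x": 30,"y": 0,"z": -246,"rx": 0,"ry": 0,"rz": 0}
    - {"x": 30,"y": 0,"z": -246,"rx": 0,"ry": 0,"rz": 0}
    - {"x": -15,"y": 1,"z": -246,"rx": 0,"ry": 0,"rz": 0}
    - {"x": -60,"y": 2,"z": -246,"rx": 0,"ry": 0,"rz": 0}
    - {"x": -100,"y": 3,"z": -246,"rx": 0,"ry": 0,"rz": 0}
    - {"x": -123,"y": 4,"z": -246,"rx": 0,"ry": 0,"rz": 0}
    - {"x": -123,"y": 4,"z": -246,"rx": 0,"ry": 0,"rz": 0}
    - {"x": -123,"y": 4,"z": -246,"rx": 0,"ry": 0,"rz": 0}
  hand: 0

```text
time: 24.6
tool_pos: [0.5205, -0.0604, 0.3214]
tool_rot: [-3.14, -0.001, 1.745]
contact_force: [-0.5, 0.1, 0.1]
opening: 0.0005
grip_force: 0.0
```

```bash
python3 - <<'E'
from h import *
for i in range(2): p=marks('scene',['cup','handle','lid_edge'])
p=read_camera('wrist'); cv2.imwrite('pics/w5.png',p['pixels'])
s=observe();print(s['tool_pos'],s['tool_rot'],s['time'],s['opening'])
E
```

```text
scene mark cup [([0.6445, 0.1768, 0.002], 0.85), ([0.5375, 0.4461, -0.003], 0.71), ([0.4511, -0.3611, 0.001], 0.62)]
scene mark handle [([0.6263, -0.1991, 0.2029], 0.6)]
scene mark lid_edge [([0.5383, -0.1497, 0.2257], 0.7)]
scene mark cup [([0.643, 0.176, -0.0006], 0.75), ([0.5202, -0.0614, 0.0272], 0.62), ([0.5236, -0.0622, 0.113], 0.58)]
scene mark handle [([0.6302, -0.2, 0.205], 0.73)]
scene mark lid_edge [([0.5372, -0.1492, 0.2261], 0.83)]
[ 0.52078591 -0.06042523  0.32229376] [ 3.14138124e+00 -3.47581837e-05  1.74618800e+00] 25.05 0.00021211017448946902
```

View pics/w5.png

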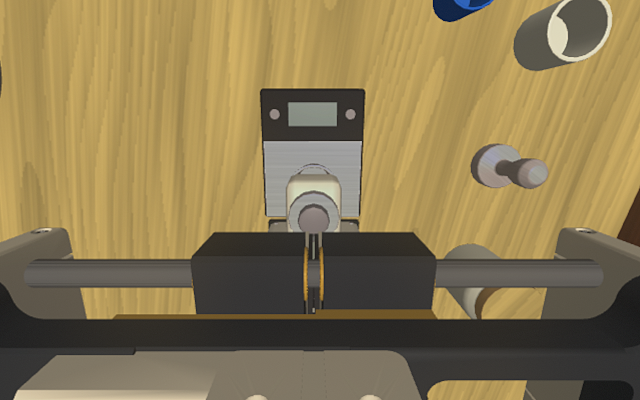

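The scale, nose and button sit symmetrically below the fingers, with the button at (314,218) in the wrist view. The collar, lid and cup readings all match what they should be, so I'm pressing the button.

Call:
arm_command:
  series:
    - {"x": 0,"y": 0,"z": 35,"rx": 0,"ry": 0,"rz": 0}
    - {"x": 0,"y": 0,"z": 50,"rx": 0,"ry": 0,"rz": 0}
    - {"x": 0,"y": 0,"z": 56,"rx": 0,"ry": 0,"rz": 0}
    - {"x": 0,"y": 0,"z": 59,"rx": 0,"ry": 0,"rz": 0}
    - {"x": 0,"y": 0,"z": 61,"rx": 0,"ry": 0,"rz": 0}
    - {"x": 0,"y": 0,"z": 63,"rx": 0,"ry": 0,"rz": 0}
    - {"x": 0,"y": 0,"z": 64.5,"rx": 0,"ry": 0,"rz": 0}
    - {"x": 0,"y": 0,"z": 65.5,"rx": 0,"ry": 0,"rz": 0}
    - {"x": 0,"y": 0,"z": 65.5,"rx": 0,"ry": 0,"rz": 0}
    - {"x": 0,"y": 0,"z": 65.5,"rx": 0,"ry": 0,"rz": 0}

```text
time: 26.05
tool_pos: [0.5209, -0.0608, 0.2613]
tool_rot: [3.138, 0.002, 1.746]
contact_force: [-11.5, 2.8, 27.7]
opening: 0.0005
grip_force: 13.8
```

```bash
python3 - <<'E'
from h import *
p=read_camera('scene'); cv2.imwrite('pics/s6.png',cv2.resize(p['pixels'][110:240,200:400],None,fx=4,fy=4))
for i in range(3):
  marks('scene',['start_top']); s=observe();print(s['tool_pos'],s['contact_force'],s['torque'])
E
```

```text
scene mark start_top []
[ 0.52089712 -0.06079483  0.26128289] [-11.75328021   2.75285729  27.2531673 ] [0.43587069 2.02238676 0.01460606]
scene mark start_top []
[ 0.52089772 -0.06079583  0.26130261] [-11.78313966   3.28510443  28.67328254] [ 0.39750529  2.12824306 -0.05277282]
scene mark start_top [([0.5424, -0.1785, 0.0014], 0.71)]
[ 0.52085983 -0.06081221  0.26128223] [-11.47976399   2.40568653  27.77926557] [ 4.39333149e-01  2.04463866e+00 -1.05036398e-03]
```

View pics/s6.png

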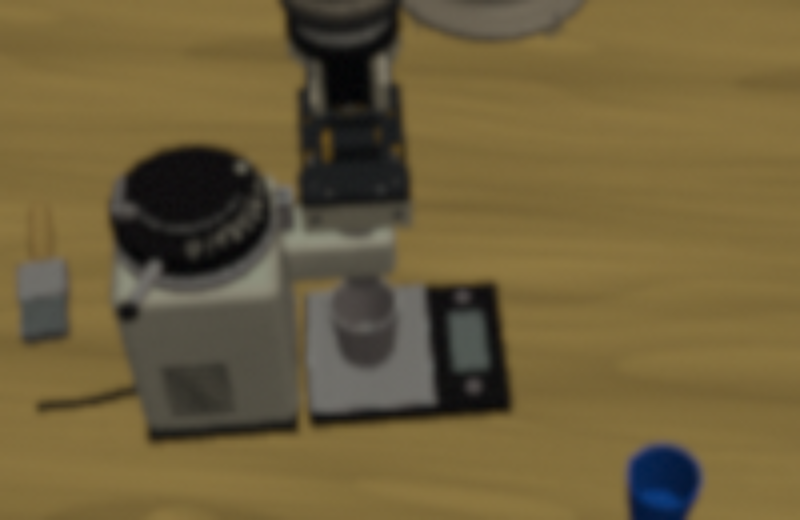

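Call:
arm_command:
  series:
    - {"x": 0,"y": 0,"z": -10,"rx": 0,"ry": 0,"rz": 0}
    - {"x": 0,"y": 0,"z": -10,"rx": 0,"ry": 0,"rz": 0}
    - {"x": 0,"y": 0,"z": -10,"rx": 0,"ry": 0,"rz": 0}

```text
time: 26.7
tool_pos: [0.5213, -0.0611, 0.2671]
tool_rot: [3.14, 0.001, 1.745]
contact_force: [0.8, -1.1, 1.5]
opening: 0.0008
grip_force: 0.9
```

Call:
arm_command:
  series:
    - {"x": 0,"y": 0,"z": 2,"rx": 0,"ry": 0,"rz": 0}
    - {"x": 0,"y": 0,"z": 2,"rx": 0,"ry": 0,"rz": 0}
    - {"x": 0,"y": 0,"z": 2,"rx": 0,"ry": 0,"rz": 0}

```text
time: 27.0
tool_pos: [0.5213, -0.0611, 0.2646]
tool_rot: [3.141, 0.0, 1.745]
contact_force: [2.2, -1.0, 3.6]
opening: 0.0008
grip_force: 1.6
```

Call:
arm_command:
  series:
    - {"x": 0,"y": 0,"z": 2,"rx": 0,"ry": 0,"rz": 0}
    - {"x": 0,"y": 0,"z": 2,"rx": 0,"ry": 0,"rz": 0}
    - {"x": 0,"y": 0,"z": 2,"rx": 0,"ry": 0,"rz": 0}

```text
time: 27.3
tool_pos: [0.5211, -0.061, 0.2629]
tool_rot: [3.141, 0.0, 1.745]
contact_force: [2.7, 0.0, 3.9]
opening: 0.0003
grip_force: 2.1
```

Call:
arm_command:
  series:
    - {"x": 0,"y": 0,"z": 2,"rx": 0,"ry": 0,"rz": 0}
    - {"x": 0,"y": 0,"z": 2,"rx": 0,"ry": 0,"rz": 0}
    - {"x": 0,"y": 0,"z": 2,"rx": 0,"ry": 0,"rz": 0}

```text
time: 27.6
tool_pos: [0.5211, -0.061, 0.2617]
tool_rot: [3.14, 0.001, 1.745]
contact_force: [1.4, -0.7, 10.2]
opening: 0.0005
grip_force: 4.9
```

Call:
arm_command:
  series:
    - {"x": 0,"y": 0,"z": 2,"rx": 0,"ry": 0,"rz": 0}
    - {"x": 0,"y": 0,"z": 2,"rx": 0,"ry": 0,"rz": 0}
    - {"x": 0,"y": 0,"z": 2,"rx": 0,"ry": 0,"rz": 0}

```text
time: 27.9
tool_pos: [0.5211, -0.061, 0.2614]
tool_rot: [3.138, 0.002, 1.746]
contact_force: [-3.3, 0.7, 21.8]
opening: 0.0006
grip_force: 10.7
```

The force stayed at spring level (about 4 N) and then rose sharply at a fixed height, so the button was fully down. I'm releasing it and backing off.

Call:
arm_command:
  series:
    - {"x": 0,"y": 0,"z": -15,"rx": 0,"ry": 0,"rz": 0}
    - {"x": 0,"y": 0,"z": -60,"rx": 0,"ry": 0,"rz": 0}
    - {"x": 0,"y": 0,"z": -110,"rx": 0,"ry": 0,"rz": 0}
    - {"x": 40,"y": 0,"z": -130,"rx": 0,"ry": 0,"rz": 0}
    - {"x": 90,"y": 0,"z": -130,"rx": 0,"ry": 0,"rz": 0}
    - {"x": 140,"y": 0,"z": -130,"rx": 0,"ry": 0,"rz": 0}
    - {"x": 160,"y": 0,"z": -130,"rx": 0,"ry": 0,"rz": 0}
    - {"x": 160,"y": 0,"z": -130,"rx": 0,"ry": 0,"rz": 0}
    - {"x": 160,"y": 0,"z": -130,"rx": 0,"ry": 0,"rz": 0}
    - {"x": 160,"y": 0,"z": -130,"rx": 0,"ry": 0,"rz": 0}

```text
time: 28.9
tool_pos: [0.4929, 0.0957, 0.3881]
tool_rot: [-3.14, 0.0, 1.744]
contact_force: [-0.7, -0.5, -0.3]
opening: 0.0004
grip_force: 0.0
```

```bash
python3 - <<'E'
from h import *
for i in range(2): marks('scene',['cup','handle','lid_edge','start_top'])
E
```

```text
scene mark cup [([0.5213, -0.0638, 0.0303], 0.81), ([0.5382, 0.4499, -0.0024], 0.73), ([0.646, 0.1771, -0.0009], 0.54)]
scene mark handle [([0.6312, -0.2027, 0.205], 0.76)]
scene mark lid_edge [([0.5365, -0.1474, 0.224], 0.97)]
scene mark start_top [([0.5233, -0.0623, 0.2057], 0.58)]
scene mark cup [([0.5376, 0.4472, -0.0005], 0.94), ([0.6457, 0.1777, -0.0002], 0.7), ([0.5233, -0.0603, 0.0262], 0.68)]
scene mark handle [([0.6313, -0.2014, 0.205], 0.59)]
scene mark lid_edge []
scene mark start_top [([0.5251, -0.0617, 0.2052], 0.47)]
```

```bash
python3 -c "
from cell import *
print(hand_in())"
```

```text
the job is handed in; nothing more can be done
None
```

I handed the job in with the collar at 7, the lid shut, the cup centred under the outlet to within about 3 mm, and the start button pressed fully down and released; no verdict came back.

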